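# Sweep the loose copper blanks into the catch frame

### The arm

A 6-joint arm with a two-finger parallel gripper is mounted at the origin on the work surface. World frame = base frame: x ahead of the robot, y to its left, z up, the work surface at z = 0. Lengths are in mm, angles in degrees, forces in N, time in s.
With the tool pointing down it reaches from about 300 to 850 mm from the base axis. Payload 4.2 kg.
Tool frame: the origin (TCP) lies at the very end of the fingers, on their centre line; the grasp point (between the pads) lies 19 mm behind it (env.grip_point_offset is the distance from the TCP to the grasp point, in mm); z points along the fingers, y is the line along which they close (so a half turn about z gives the same grasp; the last joint's range is limited). The gripper opens to 91 mm and grips with 3 to 60 N. Pads are 32 mm wide; open, the fingers measure 118 mm over their backs; the gripper's body (76 mm by 178 mm) begins 60 mm behind the grasp point.
Start: joints at [73.281, 18.312, 89.639, -0, 72.044, -1.146], TCP at [154.37, 553.907, 213.976] pointing down, gripper open.
Joint ranges: [-177.97, 177.97], [-48.28, 115.42], [12.27, 149.76], [-77.06, 257.06], [2.81, 150.46], [-146.56, 146.56]. Speed limits (degrees/s): [147.25, 147.25, 180, 180, 180, 180].

### API

Orientations are given as [roll, pitch, yaw] about the fixed x, y, z axes, in that order (R = Rz(yaw) Ry(pitch) Rx(roll)).
In Python, from workcell import env gives the robot as it stands. The module is installed in compiled form; this text tells all that it offers.
- The arm moves only by the tool arm_command, never from a script. Its argument "rows" is a list of rows, each an object with "delta_pos": the shift along the tool's x, y, z in mm, a list of three; "roll": the turn about the tool's z in units of 5 degrees (1.0 is 5 degrees); "jaw": the opening in per cent of the stroke, from 0 (shut) to 100 (fully open). A call has 1 to 20 rows; each row is the pose to reach, as a shift and turn from the pose commanded when the call began, along the tool's axes at that moment; what a row does not reach only later rows make up. A row lasts 1/12 s, in which the tool goes at most 41.7 mm and 7.16 degrees, less where a joint would pass 70% of its speed; a pose out of reach is approached as far as the arm can. A call with a gripper value outside its range is refused whole. The fingers move at their own pace and stop on an object; "squeeze" is the grip in N (left out, the last holds). Time passes only in rows, so rows that repeat a pose let the fingers close. It gives the time, the measured TCP pose, the force, the opening and the grip force at its end, in the units of the state.
- env.state(): the state, without advancing time (a new reading comes with each control period).
- env.grab_frame(name): name is "scene" or "top" or "wrist"; returns a dict with "img" (400x640x3 uint8, blue, green, red), "z_map" (400x640 float32, mm along the optical axis (not along the pixel's ray), 0 where there is no reading), "fov_y" (degrees; the focal length in pixels is half the picture's height over the tangent of half this angle, whatever the lens; pixels are square), "cx", "cy" (the principal point, pixels), "R" (3x3) and "t" (3): a world point X has camera coordinates R X + t; the wrist camera has in their place "T_tool_cam" (4x4, takes a point from camera to tool coordinates, whose origin is the TCP and whose axes are the flange's). Camera axes: x right, y down, z forward; pixel columns grow to the right and rows downward; lengths in mm; the calibration is good to about 2 mm. A picture is of the moment at which its call begins: read the wrist's pose just before it.
- env.job_done(): hands the job in; it is judged then, once.
The state is a dict: "time_s": time; "qpos": joint angles; "qvel": joint speeds; "effort": joint torques, N m; "ee_pos": TCP position; "ee_rot": TCP orientation; "force": force on the tool from outside, world axes, zero at the start; "torque": the same for the moment, N m; "gripper_width": finger opening in mm; "gripper_force": force on a finger pad.
Only numpy, scipy, OpenCV 4.12 (cv2) and the standard library are available. Lean on these libraries where they do the work, as an engineer would, in place of code of your own. Each camera call takes 0.05 s, during which the arm holds its last target. There are 200 camera calls.

### The job

Clear the enamelling bench: with the fingertips, sweep the three round copper blanks across the table and in through the open side of the three-sided wooden frame, until each lies flat and wholly inside it. Slide them along the table without flicking or lifting them. Leave the rectangular copper bar and everything else on the bench where it is.

Things in the scene. Friction and masses are not known exactly. Their poses are not given: they have to be found in the camera images.
- catch_frame: three-sided frame of light wood strips (12 thick, 22 mm high) fixed to the table, no floor, no step; inside 200 wide, 130 mm deep. Origin: on the table at the middle of the open side, level with the side strips' free ends; x points inwards (back strip's inner face at x=130 mm), y along the open side (inner faces at +-100 mm). The open side looks to the robot's right (-y, within 18 degrees).
- blank0: one of three identical round copper blanks: a domed disc 36 mm across, straight rim 6 mm high, 9.5 mm high in the middle, about 65 g, lying flat on the white table and sliding freely. Origin: centre of its underside, z up. A tiny dark dot near the rim is only decoration.
- blank1: one of three identical round copper blanks: a domed disc 36 mm across, straight rim 6 mm high, 9.5 mm high in the middle, about 65 g, lying flat on the white table and sliding freely. Origin: centre of its underside, z up. A tiny dark dot near the rim is only decoration.
- blank2: one of three identical round copper blanks: a domed disc 36 mm across, straight rim 6 mm high, 9.5 mm high in the middle, about 65 g, lying flat on the white table and sliding freely. Origin: centre of its underside, z up. A tiny dark dot near the rim is only decoration.
- bar: a rectangular copper bar, 60 x 18 x 8 mm, lying among the round blanks: not to be moved. Origin: centre of its underside; its x axis runs along its length.
- dish: a small round glass dish, 72 mm across the rim, 26 mm high, standing near the blanks: not to be moved. Origin: centre of its underside.
- jar: a small clear round jar with a white lid, 44 mm across, 45 mm high: not to be moved. Origin: centre of its underside.
- cup: a white cup without handle, 66 mm across the rim, 62 mm high: not to be moved. Origin: centre of its underside.
- glue: an amber bottle with a red cap, 48 mm across, 130 mm high, to the right: not to be moved. Origin: centre of its underside.
- brush: a flat brush with a wooden handle lying on the table, 200 mm long, 42 mm wide, 20 mm high: not to be moved. Origin: under its middle; its x axis runs along it, handle at -x.

How it is judged:
By the outcome, as a careful person would: the job done as asked, in the order asked, and still so for the second after the job is handed in, with the robot touching nothing.
It also fails if it takes over 72 s, if anything falls off the work surface, if the arm or the gripper's body presses on something with over 40 N, if the wrist force passes 120 N, or if a joint passes its speed limit or range.

## Working session

There is one attempt and no reset: what is moved stays moved. The work goes in short steps, Python scripts to look and compute and a tool call to move; the robot and the scene stay as the last step left them, time stands still between calls to the robot, and variables do not carry over. Pictures are saved under pics/ and viewed, at most 10 in all, crops included, and the job is handed in when it is done.

Besides the shell and the picture viewer there is one more tool, called after "Request:" as name(argument=value, ...) on one line, values as JSON. arm_command: Moves the arm, as the interface text tells. Its arguments: {"type":"object","properties":{"rows":{"type":"array"},"squeeze":{"type":"number"}},"required":["rows"]}

```bash
mkdir -p pics; cat > h.py <<'E'
import numpy as np, cv2
from workcell import env
def ray(f,u,v,z):
    fl=200/np.tan(np.radians(f["fov_y"])/2)
    R=np.array(f["R"]);t=np.array(f["t"])
    d=R.T@np.array([(u-f["cx"])/fl,(v-f["cy"])/fl,1]); c=-R.T@t
    return (c+d*(z-c[2])/d[2])
E
python3 - <<'E'
from h import *
s=env.state();print(s["ee_pos"],s["ee_rot"],s["gripper_width"],s["time_s"])
for n in("top","scene"):
    f=env.grab_frame(n);cv2.imwrite(f"pics/{n}0.png",f["img"]);np.save(f"{n}0.npy",f,allow_pickle=True)
    print(n,-np.array(f["R"]).T@f["t"],f["fov_y"])
E
```

```text
[154.19637868 553.41358574 213.10164825] [-1.79897432e+02 -1.98061249e-03  1.64431925e+02] 91.06784735131711 0.0
top [ 412.52198092 -108.8849568   848.34491705] 50.783740146322415
scene [ 964.48013249 -352.36492172  760.94190254] 51.42098596950282
```

View pics/top0.png

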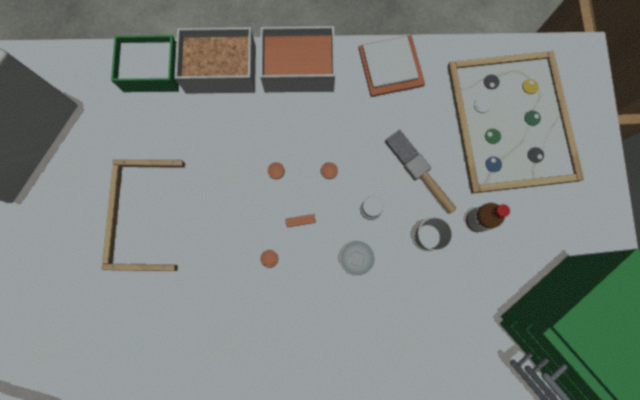

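View pics/scene0.png

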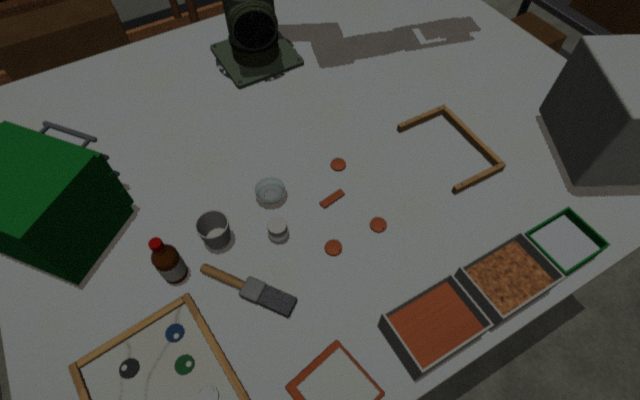

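The top view shows the frame at left, spanning (105–183, 160–270), with its opening to the right. The blanks are at (276,171), (329,171) and (269,259). The bar is at (300,221), the jar at (372,207) and the dish at (357,258). The scene view agrees.

```bash
python3 - <<'E'
from h import *
for n,(x0,y0,x1,y1) in dict(top=(230,140,350,280),scene=(310,140,400,270)).items():
    f=np.load(f"{n}0.npy",allow_pickle=True).item()
    hsv=cv2.cvtColor(f["img"],cv2.COLOR_BGR2HSV)
    m=((hsv[...,1]>110)&((hsv[...,0]<15)|(hsv[...,0]>172))).astype(np.uint8)
    k=np.zeros_like(m);k[y0:y1,x0:x1]=1
    for c in cv2.findContours(m*k,cv2.RETR_EXTERNAL,cv2.CHAIN_APPROX_NONE)[0]:
        if cv2.contourArea(c)<40: continue
        w=np.array([ray(f,*p[0],6)[:2] for p in c],np.float32)
        r=cv2.minAreaRect(w);print(n,[np.round(a,1) for a in r], cv2.contourArea(c))
f=np.load("top0.npy",allow_pickle=True).item()
hsv=cv2.cvtColor(f["img"],cv2.COLOR_BGR2HSV)
m=((hsv[...,1]>80)&(hsv[...,0]>8)&(hsv[...,0]<28)).astype(np.uint8);m[:150]=0;m[290:]=0;m[:,:95]=0;m[:,195:]=0
c=max(cv2.findContours(m,cv2.RETR_EXTERNAL,cv2.CHAIN_APPROX_NONE)[0],key=cv2.contourArea)
for p in cv2.approxPolyDP(c,3,True)[:,0]: print(p,np.round(ray(f,*p,22)[:2],1))
for nm,u,v,z in(("dish",357,258,20),("jar",372,206,45),("cup",433,234,62),("brushtip",394,138,10)): print(nm,np.round(ray(f,u,v,z)[:2]))
E
```

```text
top [array([459.3, -10. ]), array([29.7, 27.8]), np.float64(0.2)] 166.5
top [array([534.7, -72.2]), array([13.1, 54.3]), np.float64(8.7)] 144.5
top [array([639.4, -23.1]), array([29. , 27.7]), np.float64(89.2)] 146.5
top [array([ 638.8, -132.6]), array([28.9, 29.8]), np.float64(89.1)] 147.0
scene [array([ 638.5, -131.3]), array([32.7, 32. ]), np.float64(59.6)] 180.0
scene [array([641. , -22.1]), array([33.6, 31.7]), np.float64(59.6)] 162.0
scene [array([534.9, -70.9]), array([17. , 56.4]), np.float64(8.2)] 147.0
scene [array([461.1,  -9.3]), array([32.6, 32.7]), np.float64(58.7)] 121.0
[169 161] [658.2 192.9]
[114 161] [659.9 304.8]
[103 268] [444.7 310. ]
[111 264] [452.2 295.1]
[110 239] [500.9 300.8]
[120 166] [649.2 291.8]
[171 165] [649.7 188.4]
dish [ 457. -183.]
jar [ 555. -213.]
cup [ 497. -323.]
brushtip [ 705. -269.]
```

```bash
cat >> h.py <<'E'
def to(x,y,z,yaw):
    s=env.state();p=s["ee_pos"];Y=s["ee_rot"][2]
    a=np.radians(Y);d=np.array([x,y,z])-p
    print("t",round(s["time_s"],2),"pose",np.round(p,1),round(Y,1),"F",np.round(s["force"],1),"w",round(s["gripper_width"],1))
    print(" delta",np.round([d[0]*np.cos(a)+d[1]*np.sin(a),d[0]*np.sin(a)-d[1]*np.cos(a),-d[2]],1),"roll",round(((Y-yaw+180)%360-180)/5,2))
E
python3 -c "
from h import *
to(645.5,-72,80,97.5)"
```

```text
t 0.1 pose [154.2 553.5 213.2] 164.4 F [ 0.2  0.6 -0.6] w 91.1
 delta [-641.1 -470.6  133.2] roll 13.39
```

Request:
arm_command(rows=[{"delta_pos":[-641,-470.6,0],"roll":13.4,"jaw":26},{"delta_pos":[-641,-470.6,0],"roll":13.4,"jaw":26},{"delta_pos":[-641,-470.6,0],"roll":13.4,"jaw":26},{"delta_pos":[-641,-470.6,0],"roll":13.4,"jaw":26},{"delta_pos":[-641,-470.6,0],"roll":13.4,"jaw":26},{"delta_pos":[-641,-470.6,0],"roll":13.4,"jaw":26},{"delta_pos":[-641,-470.6,0],"roll":13.4,"jaw":26},{"delta_pos":[-641,-470.6,0],"roll":13.4,"jaw":26},{"delta_pos":[-641,-470.6,0],"roll":13.4,"jaw":26},{"delta_pos":[-641,-470.6,0],"roll":13.4,"jaw":26},{"delta_pos":[-641,-470.6,0],"roll":13.4,"jaw":26},{"delta_pos":[-641,-470.6,0],"roll":13.4,"jaw":26},{"delta_pos":[-641,-470.6,0],"roll":13.4,"jaw":26},{"delta_pos":[-641,-470.6,0],"roll":13.4,"jaw":26},{"delta_pos":[-641,-470.6,0],"roll":13.4,"jaw":26},{"delta_pos":[-641,-470.6,0],"roll":13.4,"jaw":26},{"delta_pos":[-641,-470.6,0],"roll":13.4,"jaw":26},{"delta_pos":[-641,-470.6,0],"roll":13.4,"jaw":26},{"delta_pos":[-641,-470.6,0],"roll":13.4,"jaw":26},{"delta_pos":[-641,-470.6,0],"roll":13.4,"jaw":26}])

```text
time_s: 1.77
ee_pos: [648.8, -77.4, 212.2]
ee_rot: [179.9, 0.2, 97.2]
force: [-0.3, -0.4, -0.5]
gripper_width: 23.7
gripper_force: 0.0
```

```bash
python3 -c "
from h import *
to(645.5,-72,60,97.5)"
```

```text
t 1.77 pose [648.8 -77.4 212.2] 97.2 F [-0.3 -0.4 -0.5] w 23.7
 delta [  5.8  -2.6 152.2] roll -0.07
```

Request:
arm_command(rows=[{"delta_pos":[0,0,40],"roll":0,"jaw":26},{"delta_pos":[0,0,80],"roll":0,"jaw":26},{"delta_pos":[0,0,115],"roll":0,"jaw":26},{"delta_pos":[0,0,140],"roll":0,"jaw":26},{"delta_pos":[0,0,150],"roll":0,"jaw":26},{"delta_pos":[0,0,150],"roll":0,"jaw":26},{"delta_pos":[0,0,150],"roll":0,"jaw":26}])

```text
time_s: 2.35
ee_pos: [646.0, -71.3, 64.5]
ee_rot: [180.0, 0.0, 97.4]
force: [0.2, -0.1, 0.8]
gripper_width: 23.8
gripper_force: 0.0
```

```bash
python3 -c "
from h import *
to(645.5,-72,20,97.5)
f=env.grab_frame('wrist');cv2.imwrite('pics/w1.png',f['img']);print(np.round(f['T_tool_cam'],3))"
```

```text
t 2.35 pose [646.  -71.3  64.5] 97.4 F [ 0.2 -0.1  0.8] w 23.8
 delta [-0.6 -0.6 44.5] roll -0.01
[[ 1.0000e-03 -9.5600e-01 -2.9200e-01  8.3455e+01]
 [ 1.0000e+00  1.0000e-03 -0.0000e+00 -1.0200e-01]
 [ 1.0000e-03 -2.9200e-01  9.5600e-01 -1.7046e+02]
 [ 0.0000e+00  0.0000e+00  0.0000e+00  1.0000e+00]]
```

View pics/w1.png

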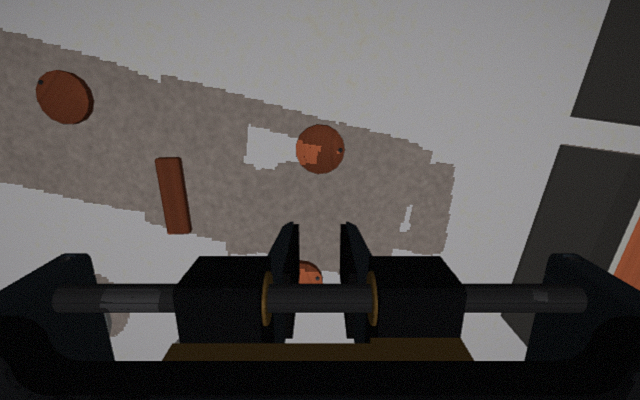

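The wrist view shows blank A at (320,149), straight ahead of and centred between the fingertips (x≈318). The bar at (172,195) and blank C at (65,97) are clear to the left. Next I descend behind A.

Request:
arm_command(rows=[{"delta_pos":[0,0,20],"roll":0,"jaw":26},{"delta_pos":[0,0,40],"roll":0,"jaw":26},{"delta_pos":[0,0,52],"roll":0,"jaw":26},{"delta_pos":[0,0,57],"roll":0,"jaw":26},{"delta_pos":[0,0,60],"roll":0,"jaw":26},{"delta_pos":[0,0,60],"roll":0,"jaw":26},{"delta_pos":[0,0,60],"roll":0,"jaw":26}])

```text
time_s: 2.98
ee_pos: [646.4, -71.6, 5.1]
ee_rot: [179.9, 0.0, 97.4]
force: [0.7, -0.2, 0.2]
gripper_width: 23.6
gripper_force: 0.0
```

```bash
python3 -c "
from h import *
to(609.5,200,4,97.5)"
```

```text
t 2.98 pose [646.4 -71.6   5.1] 97.4 F [ 0.7 -0.2  0.2] w 23.6
 delta [274.1  -1.5   1.1] roll -0.02
```

Request:
arm_command(rows=[{"delta_pos":[3,0,1],"roll":0,"jaw":26},{"delta_pos":[7,0,1.5],"roll":0,"jaw":26},{"delta_pos":[11,0,1.5],"roll":0,"jaw":26},{"delta_pos":[14,0,1.5],"roll":0,"jaw":26},{"delta_pos":[17,0,1.5],"roll":0,"jaw":26},{"delta_pos":[20,0,1.5],"roll":0,"jaw":26},{"delta_pos":[23,0,1.5],"roll":0,"jaw":26},{"delta_pos":[27,0,1.5],"roll":0,"jaw":26},{"delta_pos":[32,0,1.5],"roll":0,"jaw":26},{"delta_pos":[38,0,1.5],"roll":0,"jaw":26},{"delta_pos":[45,0,1.5],"roll":0,"jaw":26},{"delta_pos":[52,0,1.5],"roll":0,"jaw":26},{"delta_pos":[59,0,1.5],"roll":0,"jaw":26},{"delta_pos":[66,0,1.5],"roll":0,"jaw":26},{"delta_pos":[73,0,1.5],"roll":0,"jaw":26},{"delta_pos":[80,0,1.5],"roll":0,"jaw":26},{"delta_pos":[86,0,1.5],"roll":0,"jaw":26},{"delta_pos":[91,0,1.5],"roll":0,"jaw":26},{"delta_pos":[94,0,1.5],"roll":0,"jaw":26},{"delta_pos":[96,0,1.5],"roll":0,"jaw":26}])

```text
time_s: 4.65
ee_pos: [633.0, 24.2, 2.4]
ee_rot: [180.0, -0.0, 97.4]
force: [0.0, -0.9, 0.7]
gripper_width: 24.0
gripper_force: 0.2
```

```bash
python3 -c "
from h import *
to(609.5,200,4,97.5)
f=env.grab_frame('wrist');cv2.imwrite('pics/w2.png',f['img'])"
```

```text
t 4.65 pose [633.   24.2   2.4] 97.4 F [ 0.  -0.9  0.7] w 24.0
 delta [177.4  -0.5  -1.6] roll -0.01
```

View pics/w2.png

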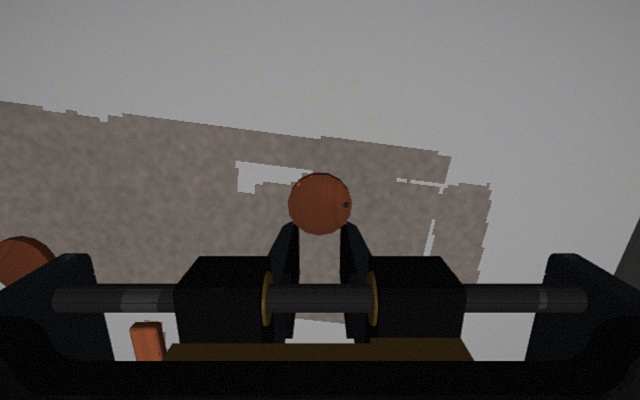

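Blank A, at (320,203), is seated in the two-finger cradle and the bar is undisturbed. I continue the push.

Request:
arm_command(rows=[{"delta_pos":[3,0,0],"roll":0,"jaw":26},{"delta_pos":[9,0,0],"roll":0,"jaw":26},{"delta_pos":[18,0,0],"roll":0,"jaw":26},{"delta_pos":[28,0,0],"roll":0,"jaw":26},{"delta_pos":[39,0,0],"roll":0,"jaw":26},{"delta_pos":[50,0,0],"roll":0,"jaw":26},{"delta_pos":[61,0,0],"roll":0,"jaw":26},{"delta_pos":[72,0,0],"roll":0,"jaw":26},{"delta_pos":[83,0,0],"roll":0,"jaw":26},{"delta_pos":[94,0,0],"roll":0,"jaw":26},{"delta_pos":[105,0,0],"roll":0,"jaw":26},{"delta_pos":[116,0,0],"roll":0,"jaw":26},{"delta_pos":[127,0,0],"roll":0,"jaw":26},{"delta_pos":[138,0,0],"roll":0,"jaw":26},{"delta_pos":[148,0,0],"roll":0,"jaw":26},{"delta_pos":[157,0,0],"roll":0,"jaw":26},{"delta_pos":[165,0,0],"roll":0,"jaw":26},{"delta_pos":[171,0,0],"roll":0,"jaw":26},{"delta_pos":[175,0,0],"roll":0,"jaw":26},{"delta_pos":[177,0,0],"roll":0,"jaw":26}])

```text
time_s: 6.37
ee_pos: [610.2, 199.8, 2.5]
ee_rot: [180.0, -0.0, 97.4]
force: [0.5, -1.0, 0.6]
gripper_width: 23.8
gripper_force: 0.2
```

```bash
python3 -c "
from h import *
to(609.5,200,100,97.5)
f=env.grab_frame('top');cv2.imwrite('pics/t2.png',cv2.resize(f['img'][130:300,80:400],None,fx=2.4,fy=2.4))
w=env.grab_frame('wrist');cv2.imwrite('pics/w3.png',w['img'])"
```

```text
t 6.37 pose [610.2 199.8   2.5] 97.4 F [ 0.5 -1.   0.6] w 23.8
 delta [  0.3  -0.6 -97.5] roll -0.01
```

View pics/w3.png

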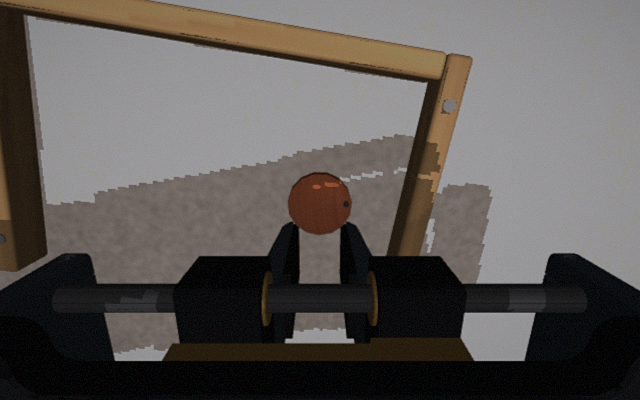

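The wrist view shows blank A at (320,203), inside the frame. The back strip runs from (25,10) to (440,75), and the left strip ends near (25,268). I'll compute the frame from these, then retract.

```bash
python3 -c "
from h import *
s=env.state();w=env.grab_frame('wrist');T=np.array(w['T_tool_cam'])
from scipy.spatial.transform import Rotation as Ro
R=Ro.from_euler('xyz',s['ee_rot'],degrees=True).as_matrix()
fl=200/np.tan(np.radians(w['fov_y'])/2)
for u,v,z in((46,253,0),(45,208,0),(20,270,22),(428,82,22),(25,12,22),(320,203,8),(387,256,22)):
    d=R@T[:3,:3]@np.array([(u-w['cx'])/fl,(v-w['cy'])/fl,1]);c=R@T[:3,3]+s['ee_pos']
    print(u,v,np.round(c+d*(z-c[2])/d[2],1))
to(558,-100,100,103.6)
"
```

```text
46 253 [447.3 174.9   0. ]
45 208 [450.1 204.1   0. ]
20 270 [451.6 176.4  22. ]
428 82 [646.3 297.2  22. ]
25 12 [471.2 302.3  22. ]
320 203 [606.4 230.2   8. ]
387 256 [644.6 210.2  22. ]
t 6.52 pose [610.2 199.2   2.5] 97.4 F [-0.8  0.3  0.6] w 24.0
 delta [-289.9  -90.4  -97.5] roll -1.24
```

Request:
arm_command(rows=[{"delta_pos":[-4,0,0],"roll":0,"jaw":26},{"delta_pos":[-10,0,-5],"roll":0,"jaw":26},{"delta_pos":[-14,0,-35],"roll":0,"jaw":26},{"delta_pos":[-20,0,-70],"roll":0,"jaw":26},{"delta_pos":[-50,-2,-85],"roll":-0.3,"jaw":26},{"delta_pos":[-85,-3,-85],"roll":-0.6,"jaw":26},{"delta_pos":[-120,-4,-85],"roll":-1,"jaw":26},{"delta_pos":[-155,-4.5,-85],"roll":-1.32,"jaw":26},{"delta_pos":[-190,-5,-85],"roll":-1.32,"jaw":26},{"delta_pos":[-225,-6,-85],"roll":-1.32,"jaw":26},{"delta_pos":[-260,-6.5,-85],"roll":-1.32,"jaw":26},{"delta_pos":[-295,-7,-85],"roll":-1.32,"jaw":26},{"delta_pos":[-330,-8,-85],"roll":-1.32,"jaw":26},{"delta_pos":[-360,-8.5,-85],"roll":-1.32,"jaw":26},{"delta_pos":[-376,-8.5,-85],"roll":-1.32,"jaw":26},{"delta_pos":[-382,-8.5,-80],"roll":-1.32,"jaw":26},{"delta_pos":[-382,-8.5,-70],"roll":-1.32,"jaw":26},{"delta_pos":[-382,-8.5,-62],"roll":-1.32,"jaw":26},{"delta_pos":[-382,-8.5,-60],"roll":-1.32,"jaw":26},{"delta_pos":[-382,-8.5,-60],"roll":-1.32,"jaw":26}])

```text
time_s: 8.18
ee_pos: [650.2, -178.6, 60.8]
ee_rot: [-179.8, -0.1, 104.1]
force: [-0.9, 0.5, 0.0]
gripper_width: 23.7
gripper_force: 0.0
```

```bash
python3 -c "
from h import *
to(650.8,-180.5,3,104)
s=env.state();w=env.grab_frame('wrist');cv2.imwrite('pics/w4.png',w['img'])"
```

```text
t 8.18 pose [ 650.2 -178.6   60.8] 104.1 F [-0.9  0.5  0. ] w 23.7
 delta [-2.   0.2 57.8] roll 0.03
```

View pics/w4.png

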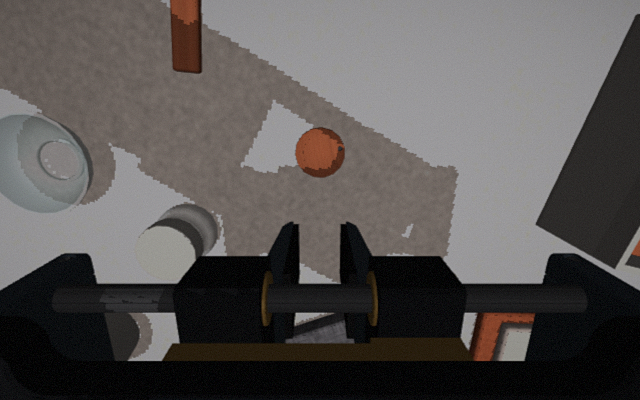

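Blank B, at (320,152), is centred ahead of the fingers. The jar at (175,240), the dish and the brush are clear. I descend and push.

Request:
arm_command(rows=[{"delta_pos":[0,0,20],"roll":0,"jaw":26},{"delta_pos":[0,0,38],"roll":0,"jaw":26},{"delta_pos":[0,0,50],"roll":0,"jaw":26},{"delta_pos":[0,0,55],"roll":0,"jaw":26},{"delta_pos":[0,0,58],"roll":0,"jaw":26},{"delta_pos":[0,0,58],"roll":0,"jaw":26},{"delta_pos":[3,0,58],"roll":0,"jaw":26},{"delta_pos":[7,0,58],"roll":0,"jaw":26},{"delta_pos":[11,0,58],"roll":0,"jaw":26},{"delta_pos":[14,0,58],"roll":0,"jaw":26},{"delta_pos":[17,0,58],"roll":0,"jaw":26},{"delta_pos":[20,0,58],"roll":0,"jaw":26},{"delta_pos":[23,0,58],"roll":0,"jaw":26},{"delta_pos":[27,0,58],"roll":0,"jaw":26},{"delta_pos":[32,0,58],"roll":0,"jaw":26},{"delta_pos":[38,0,58],"roll":0,"jaw":26},{"delta_pos":[44,0,58],"roll":0,"jaw":26},{"delta_pos":[49,0,58],"roll":0,"jaw":26},{"delta_pos":[52,0,58],"roll":0,"jaw":26},{"delta_pos":[54,0,58],"roll":0,"jaw":26}])

```text
time_s: 9.9
ee_pos: [637.9, -127.7, 4.5]
ee_rot: [-180.0, -0.0, 104.1]
force: [-0.4, -0.1, 0.6]
gripper_width: 23.7
gripper_force: 0.2
```

Request:
arm_command(rows=[{"delta_pos":[3,0,0],"roll":0,"jaw":26},{"delta_pos":[9,0,0],"roll":0,"jaw":26},{"delta_pos":[17,0,0],"roll":0,"jaw":26},{"delta_pos":[26,0,0],"roll":0,"jaw":26},{"delta_pos":[36,0,0],"roll":0,"jaw":26},{"delta_pos":[46,0,0],"roll":0,"jaw":26},{"delta_pos":[56,0,0],"roll":0,"jaw":26},{"delta_pos":[66,0,0],"roll":0,"jaw":26},{"delta_pos":[76,0,0],"roll":0,"jaw":26},{"delta_pos":[86,0,0],"roll":0,"jaw":26},{"delta_pos":[96,0,0],"roll":0,"jaw":26},{"delta_pos":[106,0,0],"roll":0,"jaw":26},{"delta_pos":[116,0,0],"roll":0,"jaw":26},{"delta_pos":[126,0,0],"roll":0,"jaw":26},{"delta_pos":[136,0,0],"roll":0,"jaw":26},{"delta_pos":[145,0,0],"roll":0,"jaw":26},{"delta_pos":[152,0,0],"roll":0,"jaw":26},{"delta_pos":[157,0,0],"roll":0,"jaw":26},{"delta_pos":[159,0,0],"roll":0,"jaw":26},{"delta_pos":[160,0,0],"roll":0,"jaw":26}])

```text
time_s: 11.57
ee_pos: [599.3, 27.2, 4.5]
ee_rot: [180.0, 0.0, 104.1]
force: [0.8, -1.0, -0.7]
gripper_width: 23.6
gripper_force: 0.2
```

```bash
python3 -c "
from h import *
to(557,200,3,104)
w=env.grab_frame('wrist')
hsv=cv2.cvtColor(w['img'],cv2.COLOR_BGR2HSV)
m=((hsv[...,1]>110)&((hsv[...,0]<15)|(hsv[...,0]>172))).astype(np.uint8)
print([c for c in cv2.connectedComponentsWithStats(m)[2].tolist() if c[4]>300], cv2.connectedComponentsWithStats(m)[3].round()[:3])"
```

```text
t 11.57 pose [599.3  27.2   4.5] 104.1 F [ 0.8 -1.  -0.7] w 23.6
 delta [177.9   0.9   1.5] roll 0.01
[[0, 0, 640, 400, 248443], [288, 173, 63, 61, 2965], [43, 220, 67, 54, 2081]] [[321. 198.]
 [496.   0.]
 [498.   0.]]
```

Blank B is still in the cradle, with its centre at (320,203). I continue.

Request:
arm_command(rows=[{"delta_pos":[3,0,1],"roll":0,"jaw":26},{"delta_pos":[9,0,1],"roll":0,"jaw":26},{"delta_pos":[18,0,1],"roll":0,"jaw":26},{"delta_pos":[28,0,1],"roll":0,"jaw":26},{"delta_pos":[39,0,1],"roll":0,"jaw":26},{"delta_pos":[50,0,1],"roll":0,"jaw":26},{"delta_pos":[61,0,1],"roll":0,"jaw":26},{"delta_pos":[72,0,1],"roll":0,"jaw":26},{"delta_pos":[83,0,1],"roll":0,"jaw":26},{"delta_pos":[94,0,1],"roll":0,"jaw":26},{"delta_pos":[105,0,1],"roll":0,"jaw":26},{"delta_pos":[116,0,1],"roll":0,"jaw":26},{"delta_pos":[127,0,1],"roll":0,"jaw":26},{"delta_pos":[138,0,1],"roll":0,"jaw":26},{"delta_pos":[148,0,1],"roll":0,"jaw":26},{"delta_pos":[157,0,1],"roll":0,"jaw":26},{"delta_pos":[165,0,1],"roll":0,"jaw":26},{"delta_pos":[171,0,1],"roll":0,"jaw":26},{"delta_pos":[175,0,1],"roll":0,"jaw":26},{"delta_pos":[178,0,1],"roll":0,"jaw":26}])

```text
time_s: 13.28
ee_pos: [556.0, 200.1, 3.4]
ee_rot: [180.0, -0.0, 104.0]
force: [0.7, -0.3, -0.1]
gripper_width: 23.8
gripper_force: 0.4
```

```bash
python3 -c "
from h import *
to(451.9,-58,63,80.6)
w=env.grab_frame('wrist');cv2.imwrite('pics/w5.png',w['img'])"
```

```text
t 13.28 pose [556.  200.1   3.4] 104.0 F [ 0.7 -0.3 -0.1] w 23.8
 delta [-225.1 -163.6  -59.6] roll 4.69
```

View pics/w5.png

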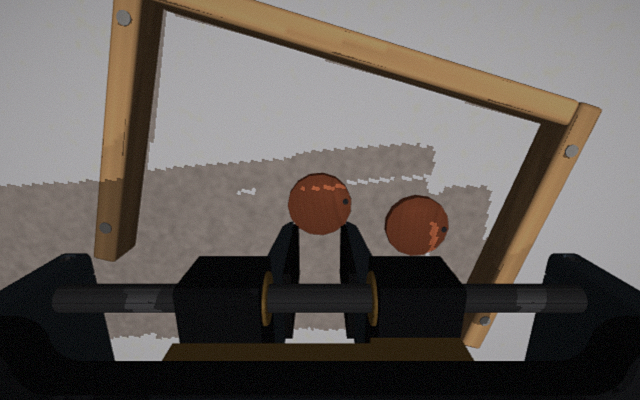

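Blanks A, at (417,225), and B, at (320,203), both lie inside the frame. Next I go for C.

Request:
arm_command(rows=[{"delta_pos":[-4,0,0],"roll":0,"jaw":26},{"delta_pos":[-10,0,-5],"roll":0,"jaw":26},{"delta_pos":[-14,0,-35],"roll":0,"jaw":26},{"delta_pos":[-20,0,-70],"roll":0,"jaw":26},{"delta_pos":[-45,-25,-85],"roll":0.7,"jaw":26},{"delta_pos":[-70,-45,-85],"roll":1.6,"jaw":26},{"delta_pos":[-95,-65,-85],"roll":2.5,"jaw":26},{"delta_pos":[-120,-85,-85],"roll":3.4,"jaw":26},{"delta_pos":[-145,-105,-85],"roll":4.46,"jaw":26},{"delta_pos":[-170,-125,-85],"roll":4.46,"jaw":26},{"delta_pos":[-195,-142,-85],"roll":4.46,"jaw":26},{"delta_pos":[-215,-155,-85],"roll":4.46,"jaw":26},{"delta_pos":[-225.5,-162.4,-80],"roll":4.46,"jaw":26},{"delta_pos":[-225.5,-162.4,-70],"roll":4.46,"jaw":26},{"delta_pos":[-225.5,-162.4,-60],"roll":4.46,"jaw":26},{"delta_pos":[-225.5,-162.4,-60],"roll":4.46,"jaw":26},{"delta_pos":[-225.5,-162.4,-60],"roll":4.46,"jaw":26}])

```text
time_s: 14.75
ee_pos: [452.9, -59.1, 63.5]
ee_rot: [-180.0, -0.0, 81.7]
force: [0.4, -0.1, 1.1]
gripper_width: 23.5
gripper_force: 0.0
```

```bash
python3 -c "
from h import *
to(453,-58,3,81.7)
w=env.grab_frame('wrist');cv2.imwrite('pics/w6.png',w['img'])"
```

```text
t 14.75 pose [452.9 -59.1  63.5] 81.7 F [ 0.4 -0.1  1.1] w 23.5
 delta [ 1.1 -0.  60.5] roll -0.01
```

View pics/w6.png

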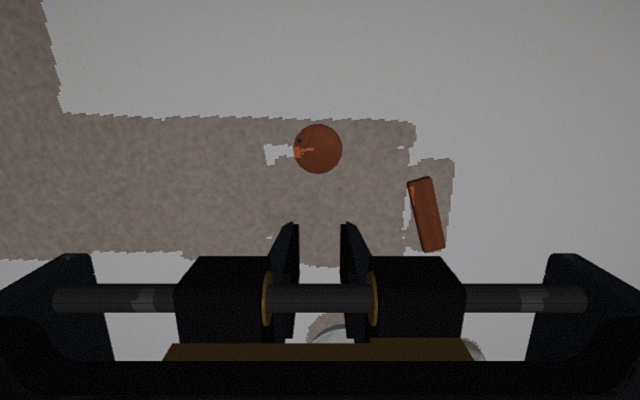

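Blank C, at (318,149), is centred, with the bar at (426,215) about 45 mm clear. I descend and push.

Request:
arm_command(rows=[{"delta_pos":[0,0,20],"roll":0,"jaw":26},{"delta_pos":[0,0,40],"roll":0,"jaw":26},{"delta_pos":[0,0,52],"roll":0,"jaw":26},{"delta_pos":[0,0,57],"roll":0,"jaw":26},{"delta_pos":[0,0,60],"roll":0,"jaw":26},{"delta_pos":[0,0,60.5],"roll":0,"jaw":26},{"delta_pos":[3,0,60.5],"roll":0,"jaw":26},{"delta_pos":[7,0,60.5],"roll":0,"jaw":26},{"delta_pos":[11,0,60.5],"roll":0,"jaw":26},{"delta_pos":[14,0,60.5],"roll":0,"jaw":26},{"delta_pos":[17,0,60.5],"roll":0,"jaw":26},{"delta_pos":[20,0,60.5],"roll":0,"jaw":26},{"delta_pos":[23,0,60.5],"roll":0,"jaw":26},{"delta_pos":[27,0,60.5],"roll":0,"jaw":26},{"delta_pos":[32,0,60.5],"roll":0,"jaw":26},{"delta_pos":[39,0,60.5],"roll":0,"jaw":26},{"delta_pos":[47,0,60.5],"roll":0,"jaw":26},{"delta_pos":[54,0,60.5],"roll":0,"jaw":26},{"delta_pos":[58,0,60.5],"roll":0,"jaw":26},{"delta_pos":[60,0,60.5],"roll":0,"jaw":26}])

```text
time_s: 16.47
ee_pos: [462.0, 1.7, 2.9]
ee_rot: [180.0, -0.0, 81.8]
force: [-0.1, -0.4, 0.8]
gripper_width: 23.8
gripper_force: 0.2
```

Request:
arm_command(rows=[{"delta_pos":[3,0,0],"roll":0,"jaw":26},{"delta_pos":[8,0,0],"roll":0,"jaw":26},{"delta_pos":[14,0,0],"roll":0,"jaw":26},{"delta_pos":[21,0,0],"roll":0,"jaw":26},{"delta_pos":[28,0,0],"roll":0,"jaw":26},{"delta_pos":[35,0,0],"roll":0,"jaw":26},{"delta_pos":[42,0,0],"roll":0,"jaw":26},{"delta_pos":[49,0,0],"roll":0,"jaw":26},{"delta_pos":[56,0,0],"roll":0,"jaw":26},{"delta_pos":[63,0,0],"roll":0,"jaw":26},{"delta_pos":[70,0,0],"roll":0,"jaw":26},{"delta_pos":[76,0,0],"roll":0,"jaw":26},{"delta_pos":[82,0,0],"roll":0,"jaw":26},{"delta_pos":[87,0,0],"roll":0,"jaw":26},{"delta_pos":[92,0,0],"roll":0,"jaw":26},{"delta_pos":[96,0,0],"roll":0,"jaw":26},{"delta_pos":[98,0,0],"roll":0,"jaw":26},{"delta_pos":[99,0,0],"roll":0,"jaw":26},{"delta_pos":[100,0,0],"roll":0,"jaw":26}])

```text
time_s: 18.05
ee_pos: [476.3, 99.9, 2.9]
ee_rot: [-180.0, 0.0, 81.7]
force: [0.2, -0.4, 0.0]
gripper_width: 24.0
gripper_force: 0.2
```

```bash
python3 -c "
from h import *
to(490,200,3,81.7)
w=env.grab_frame('wrist')
hsv=cv2.cvtColor(w['img'],cv2.COLOR_BGR2HSV)
m=((hsv[...,1]>110)&((hsv[...,0]<15)|(hsv[...,0]>172))).astype(np.uint8)
print([c for c in cv2.connectedComponentsWithStats(m)[2].tolist() if c[4]>300])"
```

```text
t 18.05 pose [476.3  99.9   2.9] 81.7 F [ 0.2 -0.4  0. ] w 24.0
 delta [ 1.011e+02 -8.000e-01 -1.000e-01] roll 0.01
[[0, 0, 640, 400, 248723], [398, 0, 70, 25, 1219], [288, 173, 64, 62, 3028]]
```

Request:
arm_command(rows=[{"delta_pos":[3,0,0],"roll":0,"jaw":26},{"delta_pos":[8,0,0],"roll":0,"jaw":26},{"delta_pos":[14,0,0],"roll":0,"jaw":26},{"delta_pos":[21,0,0],"roll":0,"jaw":26},{"delta_pos":[28,0,0],"roll":0,"jaw":26},{"delta_pos":[35,0,0],"roll":0,"jaw":26},{"delta_pos":[42,0,0],"roll":0,"jaw":26},{"delta_pos":[49,0,0],"roll":0,"jaw":26},{"delta_pos":[56,0,0],"roll":0,"jaw":26},{"delta_pos":[63,0,0],"roll":0,"jaw":26},{"delta_pos":[70,0,0],"roll":0,"jaw":26},{"delta_pos":[76,0,0],"roll":0,"jaw":26},{"delta_pos":[82,0,0],"roll":0,"jaw":26},{"delta_pos":[87,0,0],"roll":0,"jaw":26},{"delta_pos":[92,0,0],"roll":0,"jaw":26},{"delta_pos":[96,0,0],"roll":0,"jaw":26},{"delta_pos":[99,0,0],"roll":0,"jaw":26},{"delta_pos":[101,0,0],"roll":0,"jaw":26},{"delta_pos":[101,0,0],"roll":0,"jaw":26}])

```text
time_s: 19.68
ee_pos: [490.9, 200.1, 3.0]
ee_rot: [180.0, -0.0, 81.7]
force: [0.9, -0.9, 0.3]
gripper_width: 23.5
gripper_force: 0.0
```

Request:
arm_command(rows=[{"delta_pos":[-4,0,0],"roll":0,"jaw":26},{"delta_pos":[-10,0,-5],"roll":0,"jaw":26},{"delta_pos":[-14,0,-35],"roll":0,"jaw":26},{"delta_pos":[-20,0,-70],"roll":0,"jaw":26},{"delta_pos":[-45,0,-100],"roll":0,"jaw":26},{"delta_pos":[-75,0,-130],"roll":0,"jaw":26},{"delta_pos":[-90,-30,-155],"roll":0,"jaw":26},{"delta_pos":[-90,-60,-170],"roll":0,"jaw":26},{"delta_pos":[-90,-75,-180],"roll":0,"jaw":26},{"delta_pos":[-90,-80,-180],"roll":0,"jaw":26},{"delta_pos":[-90,-80,-180],"roll":0,"jaw":26}])

```text
time_s: 20.6
ee_pos: [398.0, 121.8, 183.6]
ee_rot: [179.9, -0.0, 81.7]
force: [0.8, 0.1, 0.5]
gripper_width: 23.6
gripper_force: 0.0
```

```bash
python3 - <<'E'
from h import *
to(490,200,3,81.7)
f=env.grab_frame('scene');g=env.grab_frame('top')
cv2.imwrite('pics/end.png',np.vstack([cv2.resize(f['img'][80:290,180:540],(514,300)),cv2.resize(g['img'][110:310,80:423],(514,300))]))
for n,f in(("scene",f),("top",g)):
  hsv=cv2.cvtColor(f["img"],cv2.COLOR_BGR2HSV)
  m=((hsv[...,1]>110)&((hsv[...,0]<12)|(hsv[...,0]>172))).astype(np.uint8)
  _,_,st,ce=cv2.connectedComponentsWithStats(m)
  for s,c in zip(st,ce):
    w=ray(f,*c,6)
    if 60<s[4]<400 and 430<w[0]<680 and -200<w[1]<320: print(n,s[4],np.round(w[:2],1))
E
```

```text
t 20.6 pose [398.  121.8 183.6] 81.7 F [0.8 0.1 0.5] w 23.6
 delta [ 90.6  79.9 180.6] roll 0.01
scene 120 [496.4 227.2]
scene 132 [550.4 226.5]
scene 142 [607.6 227.1]
scene 172 [534.9 -71.6]
top 180 [606.3 225.6]
top 181 [549.2 225.3]
top 174 [534.7 -71.9]
```

View pics/end.png

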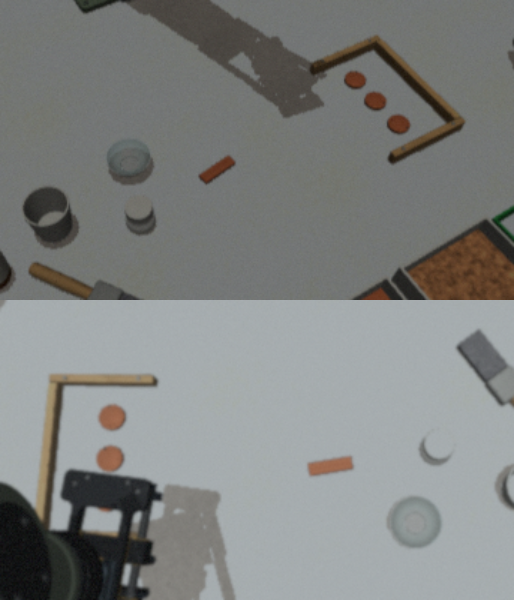

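All three blanks lie inside the frame at (354,79), (375,101) and (399,124) in the scene crop. Their edges are at y ≥ 208, and the opening is at about 170–175. The bar and the other items haven't moved, and the arm is clear of everything.

```bash
python3 -c "
from workcell import env
print(env.job_done())"
```

```text
the job is handed in; nothing more can be done
None
```

The job is handed in at about 21 s: all three copper blanks lie flat and wholly inside the frame, and the bar and everything else stayed where it was.

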